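# Press the canister lids home

### The arm

A 6-joint arm with a two-finger parallel gripper is mounted at the origin on a cart in front of the work surface, level with it; the furniture and walls round the work are solid. World frame = base frame: x ahead of the robot, y to its left, z up, the work surface at z = 0. Lengths are in m, angles in rad, forces in N, time in s.
With the tool pointing down it reaches from about 0.3 to 0.875 m from the base axis. Payload 4.2 kg.
Tool frame: the origin (TCP) lies on the centre line of the jaws, within the pads' length; the fingertips stand 14 mm ahead of it and the grasp point (between the pads) lies 5 mm behind it; z points along the fingers, x is the direction in which the jaws open and shut, and the axes are right-handed (so a half turn about z gives the same grasp; the last joint's range is limited). The gripper opens to 85 mm and grips with 20 to 120 N. Pads are 22 mm wide; open, the fingers measure 114 mm over their backs; the gripper's body (76 mm by 85 mm) begins 54 mm behind the grasp point. The pads swing forward as they close: fully open they stand 13 mm farther back than shut.
Start: joints at [1.303, 0.32, 1.565, -0, 1.257, -0.02], TCP at [0.141, 0.557, 0.245] pointing down, gripper open.
Joint ranges: [-3.11, 3.11], [-0.84, 2.01], [0.21, 2.61], [-1.34, 4.49], [0.05, 2.63], [-2.56, 2.56]. Speed limits (rad/s): [2.57, 2.57, 3.14, 3.14, 3.14, 3.14].

### API

Orientations are given as a unit quaternion [x, y, z, w].
In Python, from rig import env gives the robot as it stands.
- The arm moves only by the tool play_rows, never from a script. Its argument "targets" is a list that holds one entry, the list of rows, each a list of 5 numbers: the finger opening in cm, from 0 to 8.54, then the shift along the tool's x, y, z in cm, then the turn about the tool's z in degrees. In form: [[[claw, x, y, z, spin], ...]]. A call has 1 to 12 rows; each row is the pose to reach, as a shift and turn from the pose commanded when the call began, along the tool's axes at that moment; what a row does not reach only later rows make up. A row lasts 1/8 s, in which the tool goes at most 62.5 mm and 10.7 degrees, less where a joint would pass 70% of its speed; a pose out of reach is approached as far as the arm can. A call with a gripper value outside its range is refused whole. The fingers move at their own pace and stop on an object; "newtons" is the grip in N (left out, the last holds). Time passes only in rows, so rows that repeat a pose let the fingers close. It gives the time, the measured TCP pose, the force and the opening at its end, in the units of the state.
- env.get_obs(): the state, without advancing time (a new reading comes with each control period).
- env.grab_frame(name): name is "side" or "top"; returns a dict with "frame" (480x640x3 uint8, blue, green, red), "depth" (480x640 float32, m along the optical axis (not along the pixel's ray), 0 where there is no reading), "fov_y" (degrees; the focal length in pixels is half the picture's height over the tangent of half this angle, whatever the lens; pixels are square), "cx", "cy" (the principal point, pixels), "view" (4x4, takes a point from world to camera coordinates). Camera axes: x right, y down, z forward; pixel columns grow to the right and rows downward; lengths in m; the calibration is good to about 2 mm. A picture is of the moment at which its call begins.
- env.hand_in(): hands the job in, once; it reports no verdict.
Trained networks look in the newest picture that a camera, given by its name, has taken for a name from the list of things; names that differ only in an ending like _2 or _b are one class to them, and where a whole thing is asked for, a point or a joint stands for the part that bears it (a point fixed in the world has none). Each returns a list of dicts, best first, with "p" (0 to 1); they miss things now and then, are a little off and sometimes report something else, mostly with a low value. They report only what shows in the picture. A call takes as long as a camera call.
- env.outline_of(camera, thing): "region" (480x640 bool, what is visible of it) and "bbox" ([centre column, centre row, width, height] in pixels, round what is visible of it).
The state is a dict: "time": time; "joint_positions": joint angles; "dq": joint speeds; "tau": joint torques, N m; "tcp_pos": TCP position; "eef_rot": TCP orientation; "ft_force": force on the tool from outside, world axes, zero at the start; "torque": the same for the moment, N m; "width": finger opening in m.
Only numpy, scipy, OpenCV 4.12 (cv2) and the standard library are available. Lean on these libraries where they do the work, as an engineer would, in place of code of your own. Each camera call takes 0.05 s, during which the arm holds its last target.

### The job

Two of the three white canisters on the worktop have wooden lids that stand proud of the rim. Press each of these two lids straight down until it is fully home on its rim, without pushing the canisters about, and do not touch the lid that is already shut.

Things in the scene. Friction and masses are not known exactly. Their poses are not given: they have to be found in the camera images.
- lid_1: Wooden lid, a disc 102 mm across, 14 mm thick, with a knob 36 mm across and 14 mm high in its middle, on one of three identical white canisters (104 mm across, rim 95 mm above the worktop, 1.4 to 2.8 kg, standing free). Origin: centre of the knob's flat top; z up. Home, the disc rests on the rim and the origin is 123 mm above the worktop; a proud lid stands 16 to 24 mm higher, with a gap under the disc.
- lid_2: Another lid and canister just like lid_1. Origin: centre of the knob's flat top; z up. Each lid slides straight up and down in its canister's mouth on a rubber seal: it needs about 6 N to move, stays where it is left and stops dead when home (origin 123 mm above the worktop).
- lid_3: Another lid and canister just like lid_1 and lid_2. Origin: centre of the knob's flat top; z up. Home at 123 mm above the worktop. Where each canister stands varies, so tell a proud lid by its height or by the gap that shows its plug and grey seal rings.

How it is judged:
At the end, for the whole second after the job is handed in: All three lids are fully home (each knob top at most 126.5 mm above the worktop, that is within 3.5 mm of home), the canisters upright within about 6 degrees and at rest (height (world z) of each of lid_1, lid_2, lid_3 below 0.1265 m and angle between each of lid_1, lid_2, lid_3's own z axis and vertical below 0.1 rad and linear speed of each of lid_1, lid_2, lid_3 below 0.02 m/s); the robot touches nothing.
It fails at once if canister 1 is pushed or carried away: its lid is more than 50 mm from where it started (distance of lid_1 from where it was at the start of the episode above 0.05 m).
It fails at once if canister 2 is pushed or carried away: its lid is more than 50 mm from where it started (distance of lid_2 from where it was at the start of the episode above 0.05 m).
It fails at once if canister 3 is pushed or carried away: its lid is more than 50 mm from where it started (distance of lid_3 from where it was at the start of the episode above 0.05 m).
It fails at once if the lid that was already shut at the start is touched by the robot (more than 1 N) (contact force between lid_3 and the fingers above 1 N or contact force between lid_3 and the arm above 1 N).
It also fails if it takes over 35 s, if anything falls off the work surface, if the arm or the gripper's body presses on something with over 40 N, if the wrist force passes 120 N, or if a joint passes its speed limit or range.

## Working session

There is one attempt and no reset: what is moved stays moved. The work goes in short steps, Python scripts to look and compute and a tool call to move; the robot and the scene stay as the last step left them, time stands still between calls to the robot, and variables do not carry over. Pictures are saved under pics/ and viewed, and the job is handed in when it is done.

Besides the shell and the picture viewer there is one more tool, called in YAML: its name, and indented under it one key for each argument. play_rows: Moves the arm, as the interface text tells. Its arguments: {"type":"object","properties":{"targets":{"type":"array"},"newtons":{"type":"number"}},"required":["targets"]}

```bash
mkdir -p pics; cat > h.py <<'E'
import numpy as np, cv2
from rig import env
def cloud(f):
    d=f["depth"]; H,W=d.shape; fl=H/2/np.tan(np.radians(f["fov_y"])/2)
    v,u=np.mgrid[:H,:W]
    pc=np.stack([(u-f["cx"])/fl*d,(v-f["cy"])/fl*d,d,np.ones_like(d)],-1)
    w=pc@np.linalg.inv(np.array(f["view"])).T
    w=w[...,:3].copy(); w[d<=0]=np.nan
    return w
E
python3 - <<'E'
from h import *
o=env.get_obs(); print({k:np.round(v,3) for k,v in o.items()})
for c in ["top","side"]:
    f=env.grab_frame(c); cv2.imwrite(f"pics/{c}0.png",f["frame"]); w=cloud(f)
    np.savez(f"{c}0.npz",w=w)
    print(c,"cam at",np.round(np.linalg.inv(f["view"])[:3,3],3))
    for r in env.outline_of(c,"lid_1"):
        m=r["region"]; p=w[m]; p=p[~np.isnan(p[:,0])]
        if len(p)==0: continue
        zt=np.percentile(p[:,2],97)
        t=p[p[:,2]>zt-0.005]
        print(round(r["p"],2),np.round(r["bbox"]),m.sum(),"zmax",round(zt,4),"top ctr",np.round((t.min(0)+t.max(0))/2,4),np.round(np.median(t,0),4),len(t),"ext",np.round(p.min(0),3),np.round(p.max(0),3))
E
```

```text
{'time': np.float64(0.0), 'joint_positions': array([ 1.303,  0.32 ,  1.566,  0.   ,  1.257, -0.02 ]), 'dq': array([-0.   , -0.   , -0.001, -0.001,  0.001,  0.001]), 'tau': array([ 0.0000e+00, -4.1553e+01, -2.3417e+01, -0.0000e+00,  8.0000e-03,
        0.0000e+00]), 'tcp_pos': array([0.141, 0.557, 0.244]), 'eef_rot': array([ 0.789,  0.614, -0.001,  0.001]), 'ft_force': array([-0.344, -0.468,  0.559]), 'torque': array([ 0.004, -0.003,  0.005]), 'width': np.float64(0.085)}
top cam at [0.278 0.024 1.282]
0.94 [452. 261.  44.  38.] 1291 zmax 0.1254 top ctr [ 0.4561 -0.3583  0.1244] [ 0.4561 -0.3572  0.1245] 144 ext [ 0.407 -0.452 -0.004] [ 0.526 -0.307  0.128]
0.6 [172. 276.  44.  40.] 1346 zmax 0.1472 top ctr [0.4306 0.341  0.1468] [0.4303 0.3411 0.1461] 164 ext [0.382 0.29  0.097] [0.481 0.389 0.151]
0.58 [297. 273.  43.  41.] 1323 zmax 0.1432 top ctr [0.4413 0.0378 0.1431] [0.4418 0.0378 0.142 ] 159 ext [ 0.391 -0.012 -0.003] [0.502 0.095 0.148]
side cam at [ 0.005 -0.753  0.597]
0.95 [242. 226.  38.  28.] 899 zmax 0.1453 top ctr [0.4312 0.3414 0.1436] [0.4281 0.3402 0.1447] 75 ext [0.379 0.29  0.001] [0.543 0.713 0.146]
0.72 [444. 390.  75.  55.] 3010 zmax 0.1226 top ctr [ 0.4556 -0.355   0.1211] [ 0.454  -0.3575  0.1219] 352 ext [ 0.405 -0.407 -0.001] [ 0.548 -0.226  0.124]
0.68 [303. 278.  50.  37.] 1427 zmax 0.1406 top ctr [0.4406 0.0381 0.1392] [0.439  0.0366 0.1402] 132 ext [ 0.39  -0.012 -0.002] [0.611 0.317 0.143]
```

View pics/top0.png

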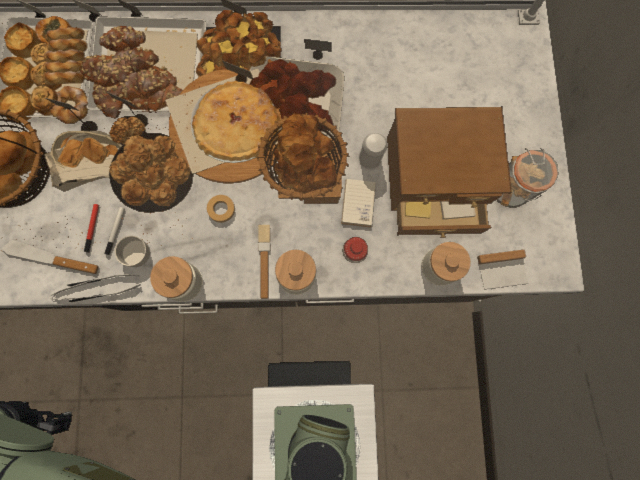

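View pics/side0.png

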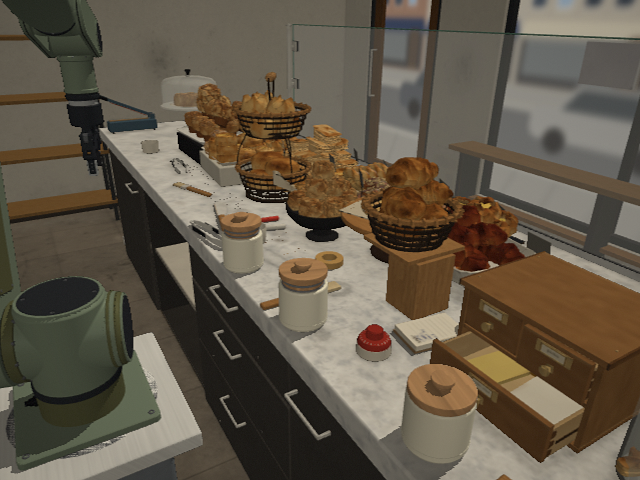

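Top view: the proud lids are at about px (172,276) and (297,273), and the shut one is at (452,261). The side view agrees: the right-hand jar has no gap. I'll close the fingers and go above the left lid first.

```bash
cat >> h.py <<'E'
from scipy.spatial.transform import Rotation as R
def delta(goal):
    o=env.get_obs(); d=R.from_quat(o["eef_rot"]).inv().apply(np.array(goal)-o["tcp_pos"])
    print("t",o["time"],"tcp",np.round(o["tcp_pos"],4),"delta cm",np.round(d*100,2),"F",np.round(o["ft_force"],2),"w",o["width"])
E
python3 -c "
from h import *
delta([.4306,.341,.2])"
```

```text
t 0.2 tcp [0.141  0.5572 0.2448] delta cm [-13.85  33.38   4.5 ] F [ 0.37 -0.08 -0.24] w 0.08539030943357526
```

play_rows:
  targets:
    - [[0,-1,2.5,0,0],[0,-3,7.5,0,0],[0,-5.3,12.8,0,0],[0,-7.6,18.2,0,0],[0,-9.8,23.5,0.5,0],[0,-11.9,28.5,1.5,0],[0,-13.2,31.8,2.8,0],[0,-13.8,33.3,3.9,0],[0,-13.85,33.4,4.4,0],[0,-13.85,33.4,4.5,0],[0,-13.85,33.4,4.5,0]]
  newtons: 60

```text
time: 1.58
tcp_pos: [0.4301, 0.3422, 0.2006]
eef_rot: [0.789, 0.615, 0.0, -0.0]
ft_force: [0.2, -0.4, 0.4]
width: -0.0002
```

```bash
python3 -c "
from h import *
f=env.grab_frame('side'); cv2.imwrite('pics/s1.png',cv2.resize(f['frame'][80:320,120:440],(800,600)))
delta([.4306,.341,.137])"
```

```text
t 1.625 tcp [0.4302 0.3422 0.2008] delta cm [-0.11  0.07  6.38] F [0.35 0.1  0.14] w -0.00012365392805015416
```

View pics/s1.png

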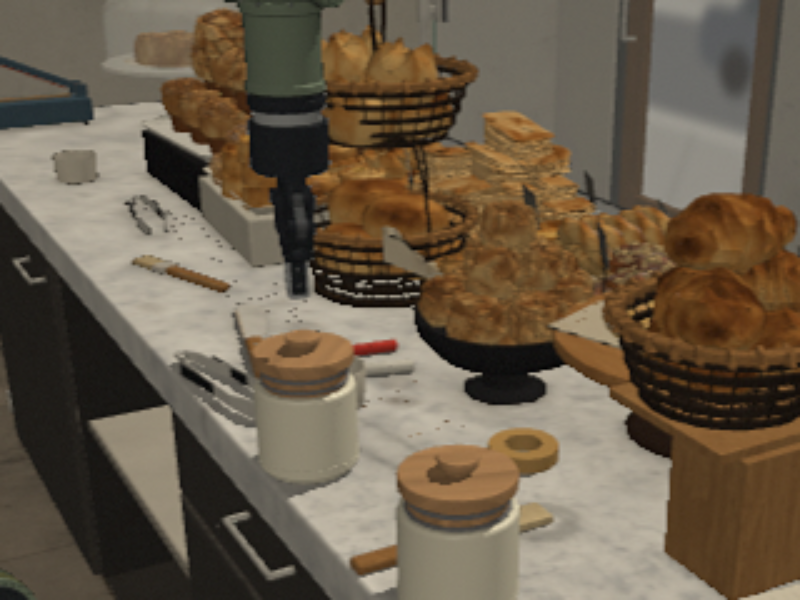

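The fingers are shut and centred above the left lid, and both proud lids show grey seal rings. Next is a slow press.

play_rows:
  targets:
    - [[0,-0.1,0.05,1.5,0],[0,-0.1,0.05,3,0],[0,-0.1,0.05,3.7,0],[0,-0.1,0.05,4.1,0],[0,-0.1,0.05,4.5,0],[0,-0.1,0.05,4.9,0],[0,-0.1,0.05,5.3,0],[0,-0.1,0.05,5.7,0],[0,-0.1,0.05,6.0,0]]

```text
time: 2.75
tcp_pos: [0.431, 0.3401, 0.1401]
eef_rot: [0.789, 0.614, -0.0, 0.0]
ft_force: [-4.0, -1.7, 4.4]
width: -0.0001
```

play_rows:
  targets:
    - [[0,0,0,0.2,0],[0,0,0,0.4,0],[0,0,0,0.4,0]]

```text
time: 3.12
tcp_pos: [0.4311, 0.3402, 0.137]
eef_rot: [0.789, 0.614, 0.0, 0.0]
ft_force: [-3.9, -3.6, 9.3]
width: -0.0002
```

play_rows:
  targets:
    - [[0,0,0,0.1,0],[0,0,0,0.2,0],[0,0,0,0.2,0]]

```text
time: 3.5
tcp_pos: [0.4312, 0.3402, 0.1369]
eef_rot: [0.789, 0.614, 0.001, 0.0]
ft_force: [-6.7, -4.8, 19.4]
width: 0.0
```

It stopped dead at a tip height of 123 mm while the force rose to 19 N, so it is home. I'll retract and move to the next lid.

play_rows:
  targets:
    - [[0,0,0,-1,0],[0,0,0,-3,0],[0,0,0,-5.5,0],[0,0,0,-7,0],[0,0,0,-7,0]]

```text
time: 4.12
tcp_pos: [0.4319, 0.3407, 0.2051]
eef_rot: [0.789, 0.614, 0.002, 0.0]
ft_force: [-0.2, -0.2, 0.0]
width: -0.0002
```

```bash
cat > m.py <<'E'
from h import *
import sys
f=env.grab_frame("top"); w=cloud(f)
for r in env.outline_of("top","lid_1"):
    m=r["region"]; p=w[m]; p=p[~np.isnan(p[:,0])]; p=p[p[:,2]<.17]
    if len(p)<50: continue
    zt=np.percentile(p[:,2],97); t=p[p[:,2]>zt-0.005]
    print(round(r["p"],2),"z",round(zt,4),"ctr",np.round((t.min(0)+t.max(0))/2,4),len(t))
f=env.grab_frame('side'); cv2.imwrite(f'pics/{sys.argv[1]}.png',cv2.resize(f['frame'][140:380,160:480],(800,600)))
delta([.4411,.0377,.2])
E
python3 m.py s2
```

```text
0.78 z 0.1254 ctr [ 0.4561 -0.3582  0.1253] 139
0.65 z 0.1433 ctr [0.4414 0.0378 0.1427] 153
0.56 z 0.1135 ctr [0.4363 0.3262 0.1146] 315
t 4.275 tcp [0.4308 0.3399 0.2033] delta cm [-29.04   8.41   0.35] F [-0.21 -0.3   0.06] w -7.574687967867039e-05
```

View pics/s2.png

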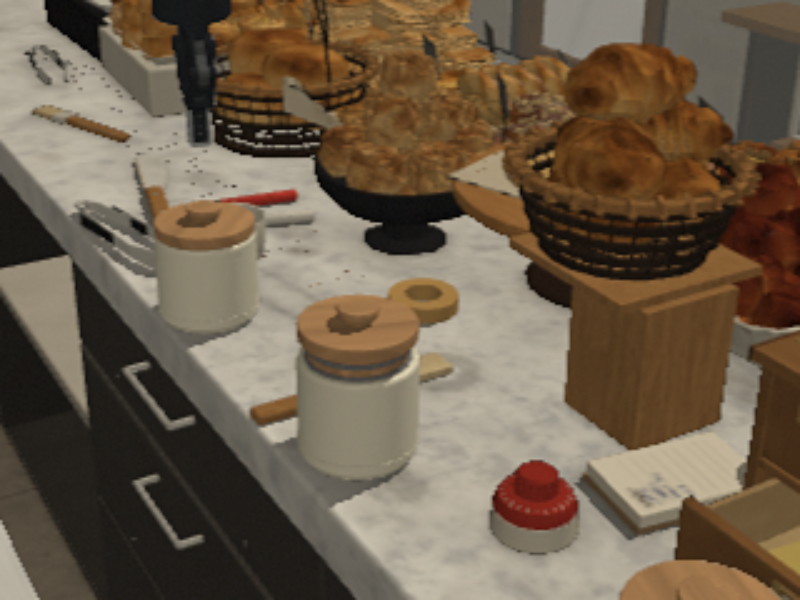

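The left lid, at (205,225), is now flat on its rim. The middle one still shows its gap.

play_rows:
  targets:
    - [[0,-2,0.6,0,0],[0,-6.5,1.9,0,0],[0,-12,3.5,0,0],[0,-17.5,5.1,0,0],[0,-22.5,6.5,0,0],[0,-26.5,7.7,0,0],[0,-28.6,8.3,0,0],[0,-29.0,8.4,0.2,0],[0,-29.0,8.4,0.3,0],[0,-29.0,8.4,0.3,0]]

```text
time: 5.52
tcp_pos: [0.4412, 0.039, 0.201]
eef_rot: [0.789, 0.615, -0.0, -0.0]
ft_force: [-0.1, -1.1, 0.7]
width: 0.0003
```

```bash
python3 -c "
from h import *
delta([.4411,.0377,.137])"
```

```text
t 5.525 tcp [0.4412 0.039  0.201 ] delta cm [-0.13  0.03  6.4 ] F [-0.09 -1.06  0.7 ] w 0.0002835253140422376
```

play_rows:
  targets:
    - [[0,-0.1,0,1.5,0],[0,-0.1,0,3,0],[0,-0.1,0,3.8,0],[0,-0.1,0,4.2,0],[0,-0.1,0,4.6,0],[0,-0.1,0,5.0,0],[0,-0.1,0,5.4,0],[0,-0.1,0,5.8,0],[0,-0.1,0,6.1,0],[0,-0.1,0,6.3,0],[0,-0.1,0,6.4,0],[0,-0.1,0,6.4,0]]

```text
time: 7.02
tcp_pos: [0.4414, 0.0374, 0.1372]
eef_rot: [0.789, 0.614, 0.0, 0.0]
ft_force: [1.0, 1.0, 2.9]
width: -0.0004
```

play_rows:
  targets:
    - [[0,0,0,0.1,0],[0,0,0,0.2,0],[0,0,0,0.3,0],[0,0,0,0.3,0]]

```text
time: 7.52
tcp_pos: [0.4414, 0.0374, 0.1368]
eef_rot: [0.789, 0.614, 0.001, 0.0]
ft_force: [-5.5, 2.7, 23.5]
width: 0.0001
```

Same dead stop here, at 23 N. I'll retract well clear and check.

play_rows:
  targets:
    - [[0,0,0,-1,0],[0,0,0,-3,0],[0,0,0,-6,0],[0,3,-1,-8,0],[0,7,-2.5,-9,0],[0,11,-4,-9,0],[0,14,-5,-9,0],[0,15,-5.3,-9,0],[0,15,-5.3,-9,0],[0,15,-5.3,-9,0]]

```text
time: 8.78
tcp_pos: [0.4265, 0.1948, 0.2241]
eef_rot: [0.789, 0.614, -0.001, 0.0]
ft_force: [0.3, 0.3, 0.6]
width: -0.0001
```

```bash
python3 m.py s3; python3 - <<'E'
from h import *
f=env.grab_frame("side"); w=cloud(f)
for r in env.outline_of("side","lid_1"):
    p=w[r["region"]]; p=p[~np.isnan(p[:,0])]; p=p[p[:,2]<.17]
    if len(p)<50: continue
    zt=np.percentile(p[:,2],97); t=p[p[:,2]>zt-.005]; print(round(r["p"],2),"z",round(zt,4),np.round(np.median(t,0),4))
E
```

```text
0.9 z 0.126 ctr [ 0.4557 -0.3577  0.1252] 141
0.68 z 0.1251 ctr [0.4414 0.0369 0.125 ] 152
0.61 z 0.1133 ctr [0.4175 0.3416 0.1117] 173
t 8.925 tcp [0.4267 0.195  0.2243] delta cm [-14.89   5.28   2.43] F [-0.13  0.16 -0.05] w -0.00035111837754077337
0.79 z 0.1226 [0.4292 0.3387 0.1221]
0.72 z 0.1227 [0.4402 0.0366 0.1219]
0.71 z 0.1226 [ 0.4539 -0.3569  0.122 ]
```

View pics/s3.png

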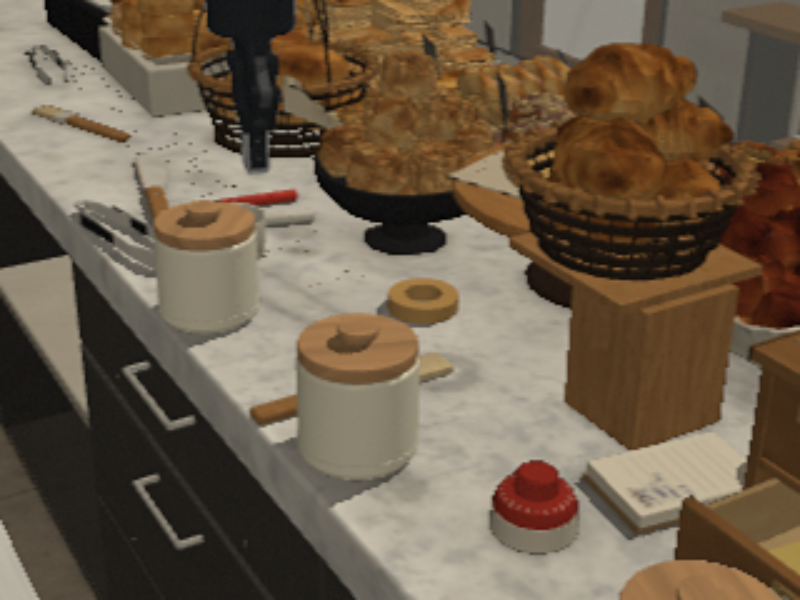

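Both lids, at (205,225) and (357,347), sit flush. From the side camera all three knob tops agree at 122.6 mm, and the arm is clear.

```bash
python3 -c "
from rig import env
print(env.hand_in())"
```

```text
the job is handed in; nothing more can be done
None
```

I pressed both proud lids (left and middle) home with the closed fingertips and handed the job in at about 9 s. I never went near the lid that was already shut.

- **Pressing:** each lid stopped dead with the fingertips at about 123 mm, while the force rose to 19 N on the left lid and 23 N on the middle one.
- **Last check, side camera:** all three knob tops were at about 122.6–122.7 mm, the canisters had moved no more than a couple of mm, and the arm was clear of everything.
- **Check that disagreed:** in its last two readings the top camera gave the left lid as 113 mm. The arm was partly over that lid, hiding the knob, so I relied on the side view and the dead stop. It read the other two at 125–126 mm. That is under the 126.5 mm limit, but this camera had read about 2.5 mm higher than the side camera from the start.

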